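Stack the lock tote on the sleeve tote, not in it

ROBOT

A 6-joint arm with a two-finger parallel gripper is mounted at the origin on the work surface. World frame = base frame: x ahead of the robot, y to its left, z up, the work surface at z = 0. Lengths are in m, angles in rad, forces in N, time in s.
With the tool pointing down it reaches from about 0.35 to 0.85 m from the base axis. Payload 8.1 kg.
Tool frame: the origin (TCP) lies midway between the tips of the shut fingers; the grasp point (between the pads) lies robot.grip_depth behind it (robot.grip_depth is the distance from the TCP to the grasp point, in m); z points along the fingers, y is the line along which they close (so a half turn about z gives the same grasp; the last joint's range is limited). The gripper opens to 93 mm and grips with 3 to 60 N. Pads are 15 mm wide; open, the fingers measure 128 mm over their backs; the gripper's body (75 mm by 188 mm) begins 65 mm behind the grasp point.
Start: joints at [-1.268, 0.13, 1.488, -0, 1.523, -0.085], TCP at [0.227, -0.555, 0.189] pointing down, gripper open.
Joint ranges: [-2.96, 2.96], [-0.89, 2.26], [0.02, 2.5], [-1.34, 4.48], [0, 2.73], [-2.66, 2.66]. Speed limits (rad/s): [2.39, 2.39, 2.79, 3.14, 3.14, 3.14].

INTERFACE

Orientations are given as a rotation vector (axis times angle).
In Python, from plant import robot gives the robot as it stands.
- The arm moves only by the tool carry_out, never from a script. Its argument "rows" is a list of rows, each a list of 6 numbers: the shift along the tool's x, y, z in m, then the turn, a rotation vector about the tool's x, y, z in degrees. A call has 1 to 12 rows; each row is the pose to reach, as a shift and turn from the pose commanded when the call began, along the tool's axes at that moment; what a row does not reach only later rows make up. A row lasts 1/8 s, in which the tool goes at most 62.5 mm and 10.7 degrees, less where a joint would pass 70% of its speed; a pose out of reach is approached as far as the arm can. A call with a gripper value outside its range is refused whole. "jaw" is the closure in counts, from 0 (fully open) to 255 (shut), set as the call begins (left out, the last holds). The fingers move at their own pace and stop on an object; "force" is the grip in N (left out, the last holds). Time passes only in rows, so rows that repeat a pose let the fingers close. It gives the time, the measured TCP pose, the force, the opening and the grip force at its end, in the units of the state.
- robot.read_state(): the state, without advancing time (a new reading comes with each control period).
- robot.read_camera(name): name is "scene" or "top"; returns the picture (420x560x3 uint8, red, green, blue); there is no depth.
- robot.camera_model(name): a dict with "fx", "fy", "cx", "cy" (pixels), "R" (3x3) and "t" (3): a world point X has camera coordinates R X + t. Camera axes: x right, y down, z forward; pixel columns grow to the right and rows downward; lengths in m; the calibration is good to about 2 mm. A picture is of the moment at which its call begins. camera_model takes no time and is no camera call.
- robot.close_job(): hands the job in; it is judged then, once.
Trained networks look in the newest picture that a camera, given by its name, has taken for a name from the list of things; names that differ only in an ending like _2 or _b are one class to them, and where a whole thing is asked for, a point or a joint stands for the part that bears it (a point fixed in the world has none). Each returns a list of dicts, best first, with "conf" (0 to 1); they miss things now and then, are a little off and sometimes report something else, mostly with a low value. They report only what shows in the picture. A call takes as long as a camera call.
- robot.outline_of(camera, target): "pixels" (420x560 bool, what is visible of it) and "pixel" ([column, row] in pixels, amid what is visible of it).
The state is a dict: "t": time; "q": joint angles; "dq": joint speeds; "joint_torque": joint torques, N m; "tool_pos": TCP position; "orientation": TCP orientation; "force": force on the tool from outside, world axes, zero at the start; "wrist_torque": the same for the moment, N m; "opening": finger opening in m; "gripper_force": force on a finger pad.
Only numpy, scipy, OpenCV 4.12 (cv2) and the standard library are available. Lean on these libraries where they do the work, as an engineer would, in place of code of your own. Each camera call takes 0.05 s, during which the arm holds its last target. There are 200 camera calls.

TASK

Pick up the blue tote of padlocks, turn it so that its yellow end comes over the plain end of the grey tote, and set it gently on the grey tote, so that it stacks on the inner ribs instead of nesting. Ease it to and fro lengthwise until it drops over the white lugs and sits fully home, level; then let go. Leave the grey tote in its place and disturb nothing else.

Things in the scene. Friction and masses are not known exactly. Their poses are not given: they have to be found in the camera images.
- top: Tote to be stacked: blue plastic, 0.3 to 0.6 kg with its fixed brass padlocks. Origin: centre of its underside, z up, +x to its yellow end. Base 154 x 100 mm (x by y), 80 mm high, 3 mm walls flaring outward (ends 0.18, sides 0.15), rim 199 x 140 mm over all. Channels up both long walls, open below: x = 39..69, -38..-8 mm. Lug notches in both base edges, 8.5 mm wide: x = -54, 23 mm.
- bottom: Tote to be stacked on: grey, same shape, size and axes as the blue one, 1.6 kg with fixed steel sleeves in it, loose on the bench (slides if pushed with more than about 10 N). Has the same red ears. Inside each long wall are two ribs, x = 41..67 and -36..-10 mm, flat tops 64 mm above the underside, reaching 18 mm in from the wall.
- bottom_seat (a point): On the grey tote's axis, level with its rib tops, 64 mm above its underside. Set here turned half round (yellow ends apart), the blue tote first stands on the four white lugs (one per rib, 5.5 mm along x, 4 mm high), underside at 68 mm, free to slide 8 to 9 mm lengthwise, 6 mm sideways. Home: the lugs in its base notches, underside at 64 mm. Yellow ends together, it would nest at 32 mm.
- bottom_mark (a point): On the grey tote: middle of the rim at its yellow end, 94 mm along +x, 80 mm up. The white lugs move together lengthwise on a stiff slide (over 12 N), left anywhere within 8 mm of x = 54 and -23 mm; no reading tells where. So the blue tote drops home somewhere within 8 mm of centred: a push of 4 to 12 N slides it till it drops and is held, or meets the end wall.
- top_mark (a point): On the blue tote: middle of the rim at its yellow end, 94 mm along +x from the tote's axis, 80 mm above its underside.
- top_earL (a point): Middle of the top edge of the red lifting ear on the blue tote's +y long rim: an upright plate 56 mm along x, 9 mm thick (y), standing 26 mm above the rim; its top is 106 mm above the underside, its mid-plane 67.5 mm from the origin. Held by one ear the tote hangs off-centre and may sag a degree or a few.
- top_earR (a point): The same point of the like ear on the blue tote's -y long rim.
- screwdriver: Bystander: orange-handled screwdriver, lying between the robot and the totes.
- hammer: Bystander: hammer, lying at the right of the bench, head away from its origin along its +x.
- wrench: Bystander: steel wrench lying beyond the totes.
- oil: Bystander: yellow oil bottle, 60 mm across, 150 mm high, at the left; origin under its centre.
- mug: Bystander: white mug, 76 mm across, 90 mm high, at the right near the robot; origin under its centre.
- jar: Bystander: glass jar, 70 mm across, 85 mm high, beyond the totes on the right; origin under its centre.
- lock: Bystander: big brass padlock lying flat, 60 x 85 x 24 mm, beyond the totes on the left.

How it is judged:
By the outcome, as a careful person would: the job done as asked, in the order asked, and still so for the second after the job is handed in, with the robot touching nothing.
It also fails if it takes over 72 s, if anything falls off the work surface, if the arm or the gripper's body presses on something with over 40 N, if the wrist force passes 120 N, or if a joint passes its speed limit or range.

## Working session

There is one attempt and no reset: what is moved stays moved. The work goes in short steps, Python scripts to look and compute and a tool call to move; the robot and the scene stay as the last step left them, time stands still between calls to the robot, and variables do not carry over. Pictures are saved under pics/ and viewed, at most 10 in all, crops included, and the job is handed in when it is done.

Besides the shell and the picture viewer there is one more tool, called after "Emit:" as name(argument=value, ...), one argument or row to a line, values as JSON. carry_out: Moves the arm, as the interface text tells. Its arguments: {"type":"object","properties":{"rows":{"type":"array"},"jaw":{"type":"number"},"force":{"type":"number"}},"required":["rows"]}

```bash
ls; mkdir -p pics
python3 - <<'E'
from plant import robot
import cv2, numpy as np
for c in("scene","top"):
    im=robot.read_camera(c); cv2.imwrite(f"pics/{c}0.png",im[:,:,::-1])
    m=robot.camera_model(c); print(c,m)
    for n in ("top_mark","bottom_mark","top_earL","top_earR","top","bottom"):
        r=robot.outline_of(c,n); print(n,[(round(d["conf"],2),np.round(d["pixel"]),int(d["pixels"].sum())) for d in r[:3]])
s=robot.read_state();print(s,robot.grip_depth)
E
```

```text
pics
scene {'fx': 408.63235262617525, 'fy': 408.63235262617525, 'cx': 280.4591591797185, 'cy': 210.64590387913233, 'R': array([[ 0.0922166 ,  0.99568844, -0.01003186],
       [ 0.69589293, -0.07165019, -0.7145623 ],
       [-0.71220021,  0.0589134 , -0.69949988]]), 't': array([-0.04147046, -0.30302826,  1.57468333])}
top_mark [(0.74, array([347., 220.]), 3424)]
bottom_mark [(0.74, array([214., 235.]), 3517)]
top_earL [(0.69, array([213., 238.]), 3490), (0.63, array([345., 220.]), 3412)]
top_earR [(0.68, array([348., 222.]), 3379)]
top [(0.84, array([346., 220.]), 3328)]
bottom [(0.87, array([212., 238.]), 3476), (0.51, array([403., 271.]), 466)]
top {'fx': 504.2531920711567, 'fy': 504.2531920711567, 'cx': 276.98549024412284, 'cy': 216.43601804855467, 'R': array([[-0.02221363, -0.99974699, -0.00353839],
       [-0.97865634,  0.02246799, -0.20427175],
       [ 0.20429957, -0.00107475, -0.97890783]]), 't': array([0.01305335, 0.5157663 , 1.5140631 ])}
top_mark [(0.72, array([222., 206.]), 2970), (0.37, array([343., 198.]), 2934)]
bottom_mark []
top_earL [(0.92, array([221., 203.]), 2909), (0.73, array([342., 196.]), 2978)]
top_earR [(0.73, array([221., 204.]), 2939)]
top [(0.58, array([221., 204.]), 2855)]
bottom [(0.82, array([344., 199.]), 2966)]
{'t': 0.7, 'q': array([-1.26840505e+00,  1.30364646e-01,  1.48817709e+00,  6.94648842e-06,
        1.52299731e+00, -8.54148106e-02]), 'dq': array([-0.00046909, -0.00033982, -0.00171744, -0.00014091, -0.00049149,
        0.00018413]), 'joint_torque': array([-8.91490708e-05, -5.59575355e+01, -4.91960621e+01,  7.65521801e-02,
        2.19334027e-02,  8.41771453e-06]), 'tool_pos': array([ 0.22691644, -0.55545878,  0.18906895]), 'orientation': array([3.08266660e+00, 6.05343646e-01, 1.99517732e-05]), 'force': array([-0.03245171, -0.71451326, -0.76425268]), 'wrist_torque': array([-0.0011533 , -0.01252109, -0.02191349]), 'gripper_force': 0.0, 'opening': 0.09275297991299399} 0.0188
```

Run:
```python
import cv2
a=cv2.imread("pics/top0.png")[130:280,150:420]; cv2.imwrite("pics/topc.png",cv2.resize(a,None,fx=2.9,fy=2.9,interpolation=cv2.INTER_CUBIC))
```

```text
(no output)
```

View pics/scene0.png

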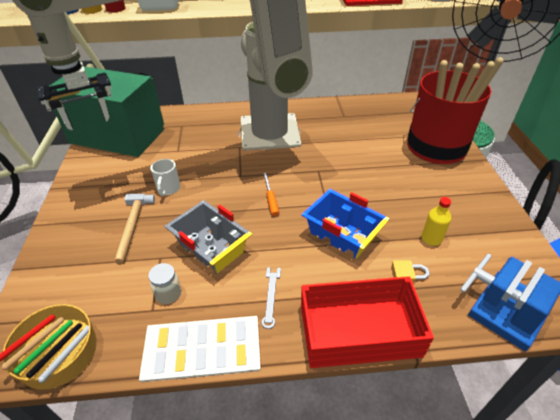

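View pics/topc.png

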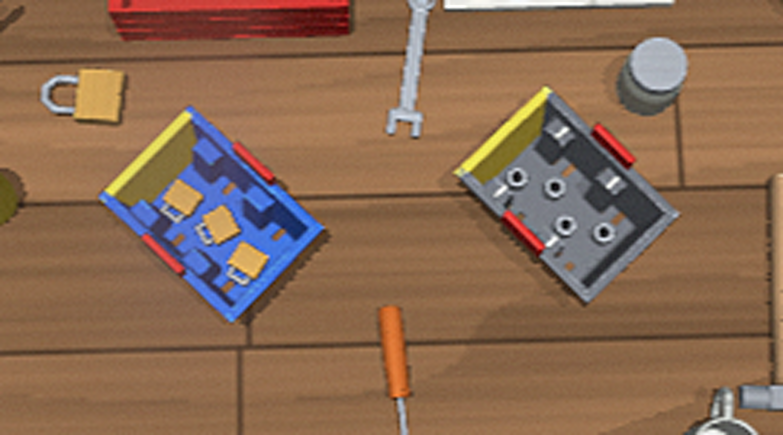

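The scene view shows the blue tote near (345,222), the grey one near (210,237) and the screwdriver at (272,200). In the top crop both yellow ends point up-left (blue at about (148,150), grey at about (505,130)), and both totes show red ears on their long sides. Next I fit the poses to the silhouettes.

```bash
cat > h.py <<'E'
from plant import robot
import cv2, numpy as np
from scipy.optimize import minimize
from scipy.spatial.transform import Rotation as Ro
def box(x0,x1,y0,y1,z0,z1): return np.array([[x,y,z] for x in(x0,x1) for y in(y0,y1) for z in(z0,z1)])
body=np.vstack([box(-.077,.077,-.05,.05,0,0),box(-.0995,.0995,-.07,.07,.077,.08)])
ears=[box(-.028,.028,s*.0675-.0045,s*.0675+.0045,.08,.106) for s in(1,-1)]
def proj(c,X):
    m=robot.camera_model(c); C=X@m["R"].T+m["t"]
    return np.c_[m["fx"]*C[:,0]/C[:,2]+m["cx"],m["fy"]*C[:,1]/C[:,2]+m["cy"]]
def render(c,R,p):
    im=np.zeros((420,560),np.uint8)
    for P in [body]+ears:
        h=cv2.convexHull((proj(c,P@R.T+p)*16).astype(np.int32).reshape(-1,1,2))
        cv2.fillPoly(im,[h],255,cv2.LINE_AA,4)
    return im/255.
def masks(name,near=None):
    out={}
    for c in("scene","top"):
        robot.read_camera(c); r=robot.outline_of(c,name)
        if near is not None:
            u=proj(c,np.array([near]))[0]; r=[d for d in r if np.hypot(*(np.array(d["pixel"])-u))<40]
        if r: out[c]=r[0]["pixels"]
    return out
def fit(ms,x0,full=False):
    def pose(v):
        a=Ro.from_euler("ZYX",[v[2]*10,v[4]*10 if full else 0,v[5]*10 if full else 0]).as_matrix()
        return a,np.array([v[0],v[1],v[3] if full else 0])
    def cost(v):
        R,p=pose(v); return sum(1-np.minimum(render(c,R,p),m).sum()/np.maximum(render(c,R,p),m).sum() for c,m in ms.items())
    x=np.array([x0[0],x0[1],x0[2]/10]+(list(x0[3:]) if full else []))
    for _ in range(3):
        S=np.vstack([x]+[x+.01*e for e in np.eye(len(x))])
        r=minimize(cost,x,method="Nelder-Mead",options=dict(initial_simplex=S,xatol=1e-5,fatol=1e-5)); x=r.x
    return x*np.array([1,1,10]+([1,10,10] if full else [])),r.fun
def ground(c,u,z):
    m=robot.camera_model(c); d=m["R"].T@np.array([(u[0]-m["cx"])/m["fx"],(u[1]-m["cy"])/m["fy"],1]); o=-m["R"].T@m["t"]
    return o+d*(z-o[2])/d[2]
E
python3 - <<'E'
from h import *
for n in("top","bottom"):
    u={"top":(222,203),"bottom":(344,197)}[n]
    g=ground("top",u,.04); ms=masks(n,g)
    best=min((fit(ms,[g[0],g[1],a]) for a in(.5,1.)),key=lambda r:r[1])
    print(n,g,list(ms),best,np.degrees(best[0][2]))
    for c in ms: print(c,fit({c:ms[c]},best[0]))
    for X in([.094,0,.08],[0,.0675,.106],[0,-.0675,.106]):
        a=best[0]; R=Ro.from_euler("Z",a[2]).as_matrix(); print(X,[proj(c,(R@X+[a[0],a[1],0])[None]).round() for c in("scene","top")])
for n in("oil","jar","mug","wrench","hammer","screwdriver"):
    robot.read_camera("top");r=robot.outline_of("top",n)
    if r: print(n,r[0]["conf"],ground("top",r[0]["pixel"],.02).round(3))
E
```

```text
Traceback (most recent call last):
  File "h.py", line 34, in fit
    r=minimize(cost,x,method="Nelder-Mead",options=dict(initial_simplex=S,xatol=1e-5,fatol=1e-5)); x=r.x
  File "h.py", line 30, in cost
    R,p=pose(v); return sum(1-np.minimum(render(c,R,p),m).sum()/np.maximum(render(c,R,p),m).sum() for c,m in ms.items())
                        ~~~^^^^^^^^^^^^^^^^^^^^^^^^^^^^^^^^^^^^^^^^^^^^^^^^^^^^^^^^^^^^^^^^^^^^^^^^^^^^^^^^^^^^^^^^^^^^^
  File "h.py", line 30, in <genexpr>
    R,p=pose(v); return sum(1-np.minimum(render(c,R,p),m).sum()/np.maximum(render(c,R,p),m).sum() for c,m in ms.items())
                                         ~~~~~~^^^^^^^
  File "h.py", line 14, in render
    h=cv2.convexHull((proj(c,P@R.T+p)*16).astype(np.int32).reshape(-1,1,2))
                      ~~~~^^^^^^^^^^^
  File "h.py", line 9, in proj
    m=robot.camera_model(c); C=X@m["R"].T+m["t"]
ValueError: time passes only in moves, steps and waits
```

```bash
sed -i 's/robot.camera_model(c)/CM[c]/; s/^def box/CM={c:robot.camera_model(c) for c in("scene","top")}\ndef box/' h.py
cat > f0.py <<'E'
from h import *
for n in("top","bottom"):
    u={"top":(222,203),"bottom":(344,197)}[n]
    g=ground("top",u,.04); ms=masks(n,g)
    best=min((fit(ms,[g[0],g[1],a]) for a in(.5,1.)),key=lambda r:r[1])
    print(n,g,list(ms),best,np.degrees(best[0][2]))
    for c in ms: print(c,fit({c:ms[c]},best[0]))
    for X in([.094,0,.08],[0,.0675,.106],[0,-.0675,.106]):
        a=best[0]; R=Ro.from_euler("Z",a[2]).as_matrix(); print(X,[proj(c,(R@X+[a[0],a[1],0])[None]).round() for c in("scene","top")])
for n in("oil","jar","mug","wrench","hammer","screwdriver"):
    robot.read_camera("top");r=robot.outline_of("top",n)
    if r: print(n,r[0]["conf"],ground("top",r[0]["pixel"],.02).round(3))
E
python3 f0.py
```

```text
top [0.56595526 0.17380046 0.04      ] ['scene', 'top'] (array([0.55451231, 0.17071012, 0.78777133]), np.float64(0.1296920513291061)) 45.13597256816069
scene (array([0.55451231, 0.17071012, 0.78777133]), np.float64(0.07747602549993082))
top (array([0.5571997 , 0.17008644, 0.78457597]), np.float64(0.0397443009559687))
[0.094, 0, 0.08] [array([[375., 231.]]), array([[200., 183.]])]
[0, 0.0675, 0.106] [array([[359., 196.]]), array([[205., 217.]])]
[0, -0.0675, 0.106] [array([[332., 223.]]), array([[236., 186.]])]
bottom [ 0.57654356 -0.21164584  0.04      ] ['scene', 'top'] (array([ 0.56820114, -0.20776136,  0.71066253]), np.float64(0.1478119805234296)) 40.717963737683014
scene (array([ 0.56820114, -0.20776136,  0.71066253]), np.float64(0.07616348501862646))
top (array([ 0.56820114, -0.20776136,  0.71066253]), np.float64(0.07164849550480312))
[0.094, 0, 0.08] [array([[230., 248.]]), array([[324., 175.]])]
[0, 0.0675, 0.106] [array([[226., 210.]]), array([[329., 209.]])]
[0, -0.0675, 0.106] [array([[185., 236.]]), array([[362., 180.]])]
oil 0.74 [0.6   0.432 0.02 ]
jar 0.74 [ 0.724 -0.318  0.02 ]
mug 0.65 [ 0.408 -0.028  0.02 ]
wrench 0.84 [ 0.715 -0.052  0.02 ]
hammer 0.93 [ 0.447 -0.437  0.02 ]
screwdriver 0.55 [ 0.402 -0.03   0.02 ]
```

```bash
cat >> h.py <<'E'
from scipy.optimize import least_squares
def reds(c,im):
    hsv=cv2.cvtColor(im,cv2.COLOR_RGB2HSV); H,S,V=cv2.split(hsv)
    m=(((H<6)|(H>172))&(S>150)&(V>70)).astype(np.uint8)
    n,l,st,ce=cv2.connectedComponentsWithStats(m)
    return [(ce[i],st[i,4]) for i in range(1,n) if 25<st[i,4]<400]
def hc(c,P):
    h=cv2.convexHull(proj(c,P).astype(np.float32)); M=cv2.moments(h); return np.array([M["m10"],M["m01"]])/M["m00"]
def earfit(x0,ims,full=False,tol=14):
    """pose x,y,yaw[,z,pitch,roll] from red ear centroids"""
    R0=Ro.from_euler("ZYX",[x0[2],0,0]).as_matrix(); p0=np.array([x0[0],x0[1],x0[3] if len(x0)>3 else 0]); ob=[]
    for c,im in ims.items():
        rd=reds(c,im)
        for E in ears:
            u=hc(c,E@R0.T+p0)
            if rd:
                b=min(rd,key=lambda r:np.hypot(*(r[0]-u)))
                if np.hypot(*(b[0]-u))<tol: ob.append((c,E,b[0]))
    def res(v):
        R=Ro.from_euler("ZYX",[v[2],0,v[4] if full else 0]).as_matrix(); p=np.array([v[0],v[1],v[3] if full else p0[2]])
        return np.concatenate([hc(c,E@R.T+p)-b for c,E,b in ob])
    v0=np.r_[x0[:3],[p0[2],0.]] if full else np.array(x0[:3])
    r=least_squares(res,v0,loss="soft_l1",diff_step=1e-3,x_scale=[.01,.01,.05]+([.01,.05] if full else []))
    return r.x,res(r.x),len(ob)
E
python3 - <<'E'
from h import *
ims={c:robot.read_camera(c) for c in CM}
for c in CM: print(c,[(r[0].round(1).tolist(),int(r[1])) for r in reds(c,ims[c])])
o={c:ims[c][:,:,::-1].copy() for c in CM}
for x0 in([.5545,.1707,.788],[.568,-.2078,.711]):
    x,r,n=earfit(x0,ims); print(x,n,r.round(1))
    R=Ro.from_euler("Z",x[2]).as_matrix()
    for c in CM:
        for P in [body[4+i::1][:0] for i in()]+[box(-.0995,.0995,-.07,.07,.08,.08),box(-.077,.077,-.05,.05,0,0)]+ears:
            h=cv2.convexHull(proj(c,P@R.T+[x[0],x[1],0]).astype(np.float32)); cv2.polylines(o[c],[(h*16).astype(np.int32)],True,(0,255,0),1,cv2.LINE_AA,4)
a=cv2.resize(o["top"][140:260,150:420],None,fx=2.9,fy=2.5); b=cv2.resize(o["scene"][170:290,150:420],None,fx=2.9,fy=2.4)
cv2.imwrite("pics/ov.png",np.vstack([a,b]))
E
```

```text
scene [([114.8, 6.0], 168), ([370.7, 1.7], 253), ([434.4, 158.3], 184), ([358.5, 199.4], 134), ([444.9, 201.5], 91), ([225.3, 212.3], 120), ([331.2, 227.2], 157), ([186.6, 240.4], 147), ([25.5, 337.2], 368)]
top [([463.3, 113.3], 193), ([360.8, 179.6], 79), ([237.4, 185.9], 58), ([134.0, 187.8], 68), ([330.0, 210.1], 82), ([206.0, 217.4], 52)]
[0.55767506 0.16904132 0.79066087] 4 [-0.3  0.5  0.  -0.2 -0.  -0.  -0.3  0.1]
[ 0.56932932 -0.20887483  0.75450504] 4 [-0.3  0.5  0.1  0.3 -0.1  0.2 -0.1  0.5]
```

View pics/ov.png

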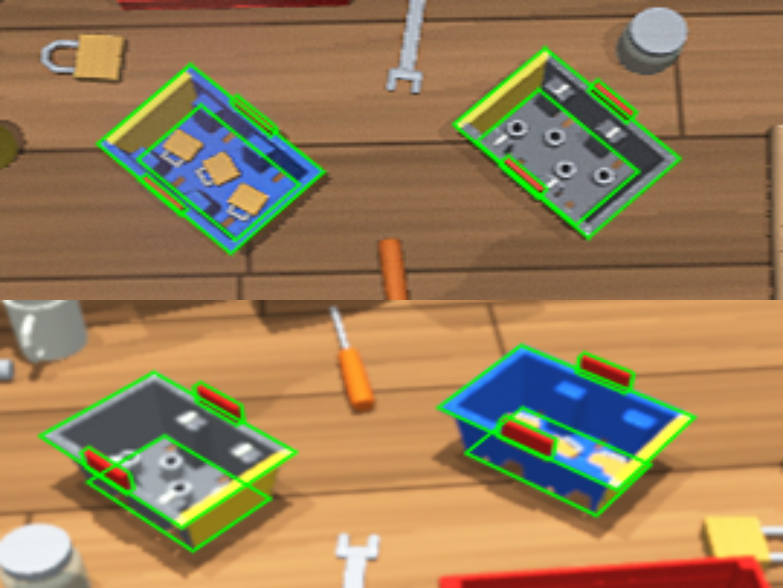

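The overlay follows the rims and ears of both totes, so the ear fit is good: blue at (0.558, 0.169) with yaw 45.3°, grey at (0.569, -0.209) with yaw 43.2°. I'll grip the +y ear with q6 at about -112° and turn clockwise by 182°.

Emit:
carry_out(
  rows=[
    [0.303,-0.292,-0.06,0,0,-101],
    [0.303,-0.292,-0.06,0,0,-101],
    [0.303,-0.292,-0.06,0,0,-101],
    [0.303,-0.292,-0.06,0,0,-101],
    [0.303,-0.292,-0.06,0,0,-101],
    [0.303,-0.292,-0.06,0,0,-101],
    [0.303,-0.292,-0.06,0,0,-101],
    [0.303,-0.292,-0.06,0,0,-101],
    [0.303,-0.292,-0.06,0,0,-101],
    [0.303,-0.292,-0.06,0,0,-101],
  ],
  jaw=60,
)

```text
t: 3.25
tool_pos: [0.3971, -0.1703, 0.2492]
orientation: [1.487, 2.767, -0.0]
force: [-0.6, 0.4, -0.2]
opening: 0.0709
gripper_force: 0.0
```

```bash
cat >> h.py <<'E'
def go(x,y,z,yaw):
    """shift/turn in tool axes to TCP x,y,z, tool-y yaw (deg), pointing straight down"""
    s=robot.read_state(); R=Ro.from_rotvec(s["orientation"]); a=np.radians(yaw)
    T=Ro.from_matrix(np.array([[-np.sin(a),np.cos(a),0],[np.cos(a),np.sin(a),0],[0,0,-1]]).T.T)
    print("t",round(s["t"],2),"pos",s["tool_pos"].round(4),"q6",round(np.degrees(s["q"][5]),1),"F",s["force"].round(1),"grip",s["gripper_force"],"open",round(s["opening"],4))
    print("shift",R.inv().apply(np.array([x,y,z])-s["tool_pos"]).round(4),"turn",np.degrees((R.inv()*T).as_rotvec()).round(1))
E
python3 -c "
from h import *
go(.5097,.2165,.2,135.3)"
```

```text
t 3.25 pos [ 0.3971 -0.1703  0.2492] q6 -63.5 F [-0.6  0.4 -0.2] grip 0.0 open 0.0709
shift [0.2604 0.3073 0.0492] turn [  -0.     0.  -101.8]
```

Emit:
carry_out(
  rows=[
    [0.26,0.307,0.049,0,0,-101.8],
    [0.26,0.307,0.049,0,0,-101.8],
    [0.26,0.307,0.049,0,0,-101.8],
    [0.26,0.307,0.049,0,0,-101.8],
    [0.26,0.307,0.049,0,0,-101.8],
    [0.26,0.307,0.049,0,0,-101.8],
    [0.26,0.307,0.049,0,0,-101.8],
    [0.26,0.307,0.049,0,0,-101.8],
    [0.26,0.307,0.049,0,0,-101.8],
    [0.26,0.307,0.049,0,0,-101.8],
    [0.26,0.307,0.049,0,0,-101.8],
    [0.26,0.307,0.049,0,0,-101.8],
  ],
  jaw=130,
)

```text
t: 4.75
tool_pos: [0.5114, 0.2151, 0.2001]
orientation: [-1.199, 2.903, 0.0]
force: [-0.4, -0.4, -0.5]
opening: 0.0456
gripper_force: 0.0
```

```bash
python3 -c "
from h import *
go(.5097,.2165,.085,135.3)"
```

```text
t 4.75 pos [0.5114 0.2151 0.2001] q6 -117.4 F [-0.4 -0.4 -0.5] grip 0.0 open 0.0456
shift [0.0003 0.0022 0.1151] turn [-0.   0.  -0.4]
```

Emit:
carry_out(
  rows=[
    [0,0,0,0,0,0],
    [0,0,0.04,0,0,0],
    [0,0,0.07,0,0,0],
    [0,0,0.07,0,0,0],
    [0,0,0.07,0,0,0],
  ],
)

```text
t: 5.38
tool_pos: [0.5121, 0.2153, 0.1314]
orientation: [-1.202, 2.901, -0.0]
force: [0.4, 0.2, -0.7]
opening: 0.0459
gripper_force: 0.0
```

```bash
python3 -c "
from h import *
go(.5097,.2165,.085,135.3)
ims={c:robot.read_camera(c) for c in CM}
o=[ims['top'][150:250,150:290],ims['scene'][150:250,300:440]]
cv2.imwrite('pics/g1.png',cv2.resize(np.hstack(o),None,fx=2.8,fy=2.8,interpolation=cv2.INTER_CUBIC)[:,:,::-1])"
```

```text
t 5.38 pos [0.5121 0.2153 0.1314] q6 -117.5 F [ 0.4  0.2 -0.7] grip 0.0 open 0.0459
shift [0.0009 0.0025 0.0464] turn [-0.   0.1 -0.3]
```

View pics/g1.png

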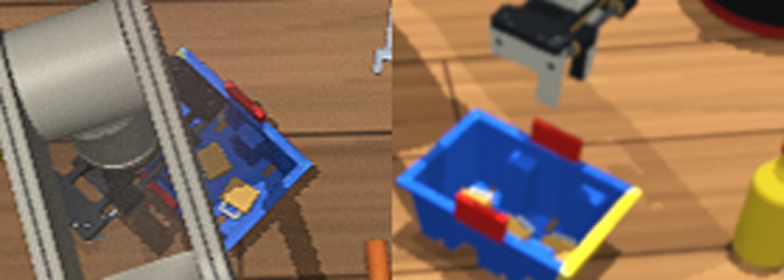

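The gripper is directly above the far (+y) ear (red at (556,140) in the right half), with its fingers on either side. I'll descend and grip.

Emit:
carry_out(
  rows=[
    [0.001,0.0025,0.02,0,0,0],
    [0.001,0.0025,0.046,0,0,-0.3],
    [0.001,0.0025,0.046,0,0,-0.3],
    [0.001,0.0025,0.046,0,0,-0.3],
  ],
)

```text
t: 5.98
tool_pos: [0.509, 0.2163, 0.0844]
orientation: [-1.21, 2.899, 0.0]
force: [0.5, -0.0, 0.3]
opening: 0.0455
gripper_force: 0.0
```

Emit:
carry_out(
  rows=[
    [0,0,0,0,0,0],
    [0,0,0,0,0,0],
    [0,0,0,0,0,0],
    [0,0,0,0,0,0],
    [0,0,0,0,0,0],
    [0,0,0,0,0,0],
  ],
  jaw=255,
  force=55,
)

```text
t: 6.72
tool_pos: [0.5089, 0.2162, 0.084]
orientation: [1.21, -2.899, -0.0]
force: [-0.2, 0.5, -0.7]
opening: 0.0004
gripper_force: 0.0
```

```bash
python3 -c "
from h import *
ims={c:robot.read_camera(c) for c in CM}
for c in CM: print(reds(c,ims[c]), proj(c,np.array([[.509,.2162,.084],[.5097,.2165,.106]])))
o=[ims['top'][150:250,150:290],ims['scene'][150:250,300:440]]
cv2.imwrite('pics/g2.png',cv2.resize(np.hstack(o),None,fx=2.8,fy=2.8,interpolation=cv2.INTER_CUBIC)[:,:,::-1]); print(robot.read_state())"
```

```text
[(array([113.80582524,   5.04368932]), np.int32(206)), (array([389.70588235,   1.35294118]), np.int32(85)), (array([434.55319149, 158.34574468]), np.int32(188)), (array([358.29850746, 199.68656716]), np.int32(134)), (array([444.80434783, 201.5       ]), np.int32(92)), (array([225.3       , 212.33333333]), np.int32(120)), (array([331.38888889, 227.14814815]), np.int32(162)), (array([186.48275862, 240.28965517]), np.int32(145)), (array([ 25.47554348, 337.1875    ]), np.int32(368))] [[357.51200684 202.11944136]
 [358.62570848 196.58263318]]
[(array([463.32124352, 113.22279793]), np.int32(193)), (array([360.89873418, 179.72151899]), np.int32(79)), (array([237.43103448, 185.87931034]), np.int32(58)), (array([133.98507463, 187.79104478]), np.int32(67)), (array([330.05 , 210.025]), np.int32(80))] [[206.48423093 218.18593229]
 [205.35717499 216.48819414]]
{'t': 6.825, 'q': array([ 3.09039421e-01,  7.86466944e-02,  1.73903998e+00,  2.73596600e-05,
        1.32393889e+00, -2.05277691e+00]), 'dq': array([ 0.00066947,  0.00146395, -0.00092297,  0.0015427 , -0.00139243,
        0.00015867]), 'joint_torque': array([ 2.96487779e-04, -5.07355392e+01, -4.66373384e+01, -4.84671816e-02,
        6.40869490e-02, -7.64784818e-05]), 'tool_pos': array([0.50889296, 0.21623108, 0.08402468]), 'orientation': array([ 1.21036783e+00, -2.89903821e+00, -4.59817329e-05]), 'force': array([-0.18165208, -0.3557263 ,  0.03622996]), 'wrist_torque': array([ 0.12910407, -0.13677461,  0.00185537]), 'gripper_force': 0.0, 'opening': 0.00040923244856639945}
```

View pics/g2.png

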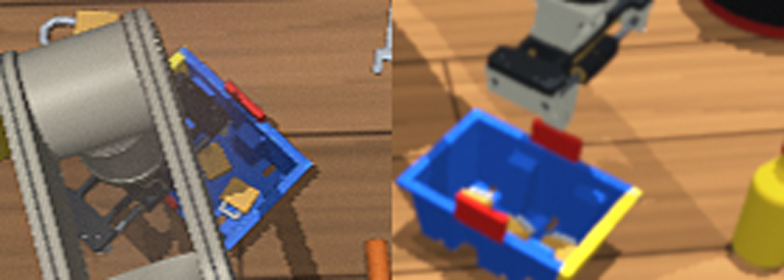

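The fingers shut on nothing. In the scene view they seem to be above or behind the ear, so I'll enlarge that area with the reported TCP axis drawn on it.

Emit:
carry_out(
  rows=[
    [0,0,-0.06,0,0,0],
    [0,0,-0.06,0,0,0],
    [0,0,-0.06,0,0,0],
    [0,0,-0.06,0,0,0],
  ],
)

```text
t: 7.32
tool_pos: [0.508, 0.2159, 0.1426]
orientation: [1.209, -2.897, -0.0]
force: [0.4, -1.0, -0.9]
opening: 0.0004
gripper_force: 0.0
```

```bash
python3 -c "
from h import *
im=robot.read_camera('scene'); s=robot.read_state(); p=s['tool_pos']; R=Ro.from_rotvec(s['orientation']).as_matrix(); print(p,s['opening'])
im=cv2.resize(im[110:260,290:440],None,fx=4,fy=4,interpolation=cv2.INTER_CUBIC)[:,:,::-1].copy()
def L(a,b,col):
    q=(proj('scene',np.array([p+R@np.array(a),p+R@np.array(b)]))-[290,110])*4; cv2.line(im,tuple(map(int,q[0])),tuple(map(int,q[1])),col,1)
L([0,0,0],[0,0,-.15],(0,255,0));L([0,-.094,-.0838],[0,.094,-.0838],(0,255,255));L([-.0375,0,-.0838],[.0375,0,-.0838],(255,0,255));L([-.0075,0,0],[.0075,0,0],(0,0,255))
cv2.imwrite('pics/g3.png',im)"
```

```text
[0.50794193 0.21589374 0.14250253] 0.00048132420472498343
```

View pics/g3.png

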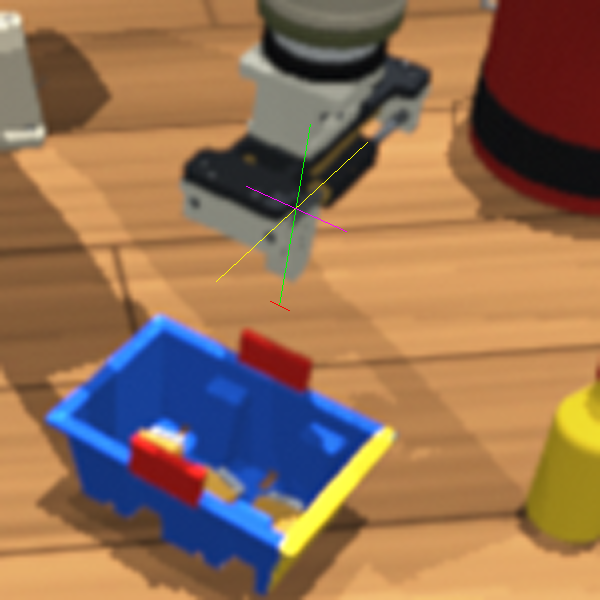

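The real finger tip is at crop (292,278) while the reported TCP is at (282,304). The tips are therefore about 20–25 mm higher than reported, and they closed just above the ear. I'll open, go lower step by step while watching the force, and close again.

Emit:
carry_out(
  rows=[
    [0.001,0,0,0,0,0],
    [0.001,0,0,0,0,0],
    [0.001,0,0,0,0,0],
    [0.001,0,0.03,0,0,0],
    [0.001,0,0.058,0,0,0],
    [0.001,0,0.064,0,0,0],
    [0.001,0,0.068,0,0,0],
    [0.001,0,0.07,0,0,0],
    [0.001,0,0.07,0,0,0],
  ],
  jaw=130,
)

```text
t: 8.5
tool_pos: [0.5088, 0.2157, 0.0749]
orientation: [-1.21, 2.898, -0.0]
force: [-0.1, 0.0, 0.3]
opening: 0.0458
gripper_force: 0.0
```

Emit:
carry_out(
  rows=[
    [0,0,0,0,0,0],
    [0,0,0,0,0,0],
    [0,0,0,0,0,0],
    [0,0,0,0,0,0],
    [0,0,0,0,0,0],
  ],
  jaw=195,
  force=10,
)

```text
t: 9.12
tool_pos: [0.5082, 0.2155, 0.074]
orientation: [1.21, -2.899, -0.0]
force: [-0.2, -0.1, 0.0]
opening: 0.0222
gripper_force: 0.0
```

Emit:
carry_out(
  rows=[
    [0,0,0.003,0,0,0],
    [0,0,0.006,0,0,0],
    [0,0,0.009,0,0,0],
    [0,0,0.009,0,0,0],
  ],
)

```text
t: 9.62
tool_pos: [0.5079, 0.2154, 0.0646]
orientation: [1.21, -2.898, -0.0]
force: [-0.6, 0.9, -0.6]
opening: 0.0216
gripper_force: 0.0
```

Emit:
carry_out(
  rows=[
    [0,0,0,0,0,0],
    [0,0,0,0,0,0],
    [0,0,0,0,0,0],
    [0,0,0,0,0,0],
    [0,0,0,0,0,0],
  ],
  jaw=255,
)

```text
t: 10.25
tool_pos: [0.5082, 0.2157, 0.0652]
orientation: [-1.21, 2.899, 0.0]
force: [-1.6, 2.7, 0.9]
opening: 0.0087
gripper_force: 10.0
```

Gripped: the opening is 8.7 mm. I'll increase the force and lift.

Emit:
carry_out(
  rows=[
    [0,0,0,0,0,0],
    [0,0,0,0,0,0],
    [0,0,-0.01,0,0,0],
    [0,0,-0.03,0,0,0],
    [0,0,-0.06,0,0,0],
    [0,0,-0.1,0,0,0],
    [0,0,-0.14,0,0,0],
    [0,0,-0.17,0,0,0],
    [0,0,-0.17,0,0,0],
    [0,0,-0.17,0,0,0],
  ],
  force=55,
)

```text
t: 11.5
tool_pos: [0.5077, 0.2153, 0.234]
orientation: [1.21, -2.898, -0.0]
force: [-1.2, -0.8, -4.2]
opening: 0.0086
gripper_force: 55.2
```

```bash
python3 -c "
from h import *
print(robot.read_state()['wrist_torque'])
ims={c:robot.read_camera(c) for c in CM}
x,r,n=earfit([.5577,.169,.79,.168],ims,True,30); print(x,r.round(1),n)
for k in(.35,.62): go(*{.35:(.61,0.03,.235),.62:(.6155,-.2581,.235)}[k],{.35:45,.62:-46.8}[k])"
```

```text
[ 0.31956072  0.13946133 -0.04522365]
[0.55901821 0.17121334 0.74739382 0.16731086 0.02193359] [ 0.  -0.  -0.1  0.  -0.1 -0. ] 3
t 11.6 pos [0.5071 0.2151 0.2329] q6 -117.7 F [ 0.   0.  -4.7] grip 55.15541195869446 open 0.0086
shift [ 0.0592 -0.2033 -0.0023] turn [-0.1 -0.2 90.3]
t 11.6 pos [0.5071 0.2151 0.2329] q6 -117.7 F [ 0.   0.  -4.7] grip 55.15541195869446 open 0.0086
shift [ 0.2602 -0.4098 -0.002 ] turn [ 3.000e-01  1.000e-01 -1.779e+02]
```

Emit:
carry_out(
  rows=[
    [0.005,-0.018,-0.002,0,0,8],
    [0.01,-0.036,-0.002,0,0,17],
    [0.015,-0.055,-0.002,0,0,26],
    [0.021,-0.073,-0.002,0,0,35],
    [0.027,-0.092,-0.002,0,0,44],
    [0.033,-0.11,-0.002,0,0,53],
    [0.038,-0.13,-0.002,0,0,62],
    [0.043,-0.15,-0.002,0,0,71],
    [0.048,-0.167,-0.002,0,0,79],
    [0.053,-0.185,-0.002,0,0,85],
    [0.059,-0.203,-0.002,0,0,90],
    [0.059,-0.203,-0.002,0,0,90],
  ],
)

```text
t: 13.1
tool_pos: [0.6106, 0.0298, 0.2351]
orientation: [-1.195, -2.903, 0.002]
force: [-0.1, 0.5, -4.3]
opening: 0.0086
gripper_force: 55.2
```

```bash
python3 -c "
from h import *
go(.6155,-.2581,.235,-46.8)"
```

```text
t 13.1 pos [0.6106 0.0298 0.2351] q6 -47.3 F [-0.1  0.5 -4.3] grip 55.174498558044434 open 0.0086
shift [-2.061e-01 -2.010e-01  2.000e-04] turn [-0.2  0.  92.1]
```

Emit:
carry_out(
  rows=[
    [-0.018,-0.018,0,0,0,8],
    [-0.037,-0.036,0,0,0,17],
    [-0.056,-0.055,0,0,0,26],
    [-0.075,-0.073,0,0,0,35],
    [-0.094,-0.092,0,0,0,44],
    [-0.113,-0.11,0,0,0,53],
    [-0.132,-0.13,0,0,0,62],
    [-0.15,-0.148,0,0,0,71],
    [-0.17,-0.167,0,0,0,80],
    [-0.19,-0.185,0,0,0,87],
    [-0.206,-0.201,0,0,0,92],
    [-0.206,-0.201,0,0,0,92],
  ],
)

```text
t: 14.6
tool_pos: [0.6156, -0.2576, 0.2358]
orientation: [-2.919, -1.159, 0.002]
force: [0.3, 0.0, -2.6]
opening: 0.0082
gripper_force: 55.1
```

```bash
python3 -c "
from h import *
ims={c:robot.read_camera(c) for c in CM}
print({c:[(r[0].round(1).tolist(),int(r[1])) for r in reds(c,ims[c])] for c in CM})
x,r,n=earfit([.5693,-.2089,-2.387,.17],ims,True,14); print(x,np.degrees(x[2]),r.round(1),n)
x,r,n=earfit([.5693,-.2089,.7545],ims,False,6); print('grey',x,r.round(1),n)
go(.6155,-.2581,.235,-46.8)
o=[ims['top'][130:270,280:420],ims['scene'][140:280,130:270]]
cv2.imwrite('pics/p1.png',cv2.resize(np.hstack(o),None,fx=2.8,fy=2.8,interpolation=cv2.INTER_CUBIC)[:,:,::-1])"
```

```text
{'scene': [([370.7, 1.8], 255), ([434.7, 158.4], 191), ([217.0, 163.7], 143), ([176.7, 193.9], 85), ([444.8, 201.5], 92), ([230.4, 216.9], 36), ([186.7, 240.7], 143), ([25.5, 337.2], 368)], 'top': [([463.4, 113.2], 193), ([133.9, 187.7], 67)]}
[ 5.79641685e-01 -2.05478438e-01 -2.28679781e+00  1.74899389e-01
  1.04165367e-03] -131.02386298674392 [0. 0. 0. 0.] 2
grey [ 0.56969788 -0.20879108  0.75510691] [-0. -0.] 1
t 14.7 pos [ 0.616  -0.256   0.2362] q6 19.5 F [ 0.  -0.6 -4.6] grip 55.13560652732849 open 0.0083
shift [-0.0018  0.0012  0.0012] turn [-0.1  0.   0.3]
```

View pics/p1.png

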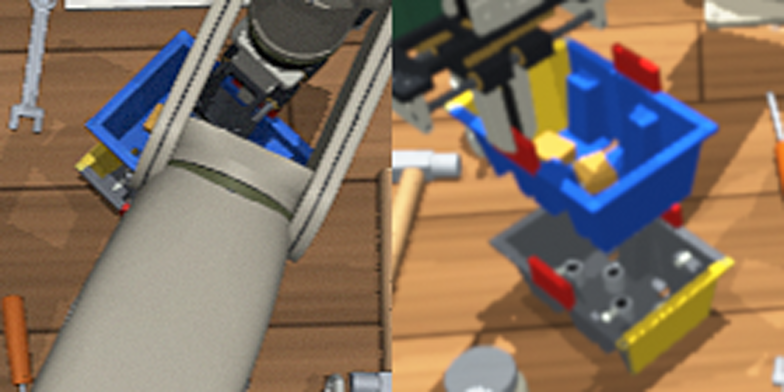

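The top part shows the blue rim corners at (87,124) and (183,32); the scene part shows its corners at (717,127) and (597,215). The yellow end now points away from the grey yellow end, as wanted. I'll fit the hanging pose from these corners.

Run:
```python
from h import *
A=[-.0995,-.07,.08];B=[-.0995,.07,.08]
ob=[("top",A,(311.1,174.3)),("top",B,(345.4,141.4)),("scene",A,(246.1,185.4)),("scene",B,(203.2,216.8))]
def res(v):
    R=Ro.from_euler("ZYX",[v[2],v[5],v[4]]).as_matrix();p=np.array([v[0],v[1],v[3]])
    return np.concatenate([proj(c,(R@X+p)[None])[0]-u for c,X,u in ob]+[hc("scene",ears[1]@R.T+p)-[217,163.7],[v[4]*20,v[5]*40]])
x0=np.array([.5693,-.2089,np.radians(-136.8),.171,0,0])
print(res(x0).round(1)); r=least_squares(res,x0,x_scale=[.01,.01,.05,.01,.05,.05]); print(r.x.round(4),np.degrees(r.x[[2,4,5]]),r.fun.round(1))
```

```text
[-1.9 -1.  -0.9 -1.8  1.3 -1.1 -0.8 -1.   0.8 -0.1  0.   0. ]
[ 0.5659 -0.2112 -2.3796  0.1667 -0.0144 -0.0074] [-136.33920721   -0.82577976   -0.42159496] [-1.   0.5 -0.5 -0.3  0.3 -0.6 -1.2  0.3 -0.3  0.4 -0.3 -0.3]
```

Emit:
carry_out(
  rows=[
    [0,-0.001,0.02,0,0,0],
    [0,-0.001,0.05,0,0,0],
    [0,-0.001,0.075,0,0,0],
    [0,-0.001,0.09,0,0,0],
    [0,-0.001,0.09,0,0,0],
    [0,-0.001,0.09,0,0,0],
  ],
)

```text
t: 15.45
tool_pos: [0.6161, -0.2563, 0.1482]
orientation: [2.918, 1.16, 0.002]
force: [0.1, -1.0, -4.1]
opening: 0.0084
gripper_force: 55.1
```

Emit:
carry_out(
  rows=[
    [0,0,0.002,0,0,0],
    [0,0,0.004,0,0,0],
    [0,0,0.006,0,0,0],
    [0,0,0.006,0,0,0],
  ],
)

```text
t: 15.95
tool_pos: [0.6153, -0.2562, 0.1407]
orientation: [-2.919, -1.159, 0.0]
force: [-0.5, 1.0, -3.7]
opening: 0.0083
gripper_force: 55.1
```

Emit:
carry_out(
  rows=[
    [0,0,0.001,0,0,0],
    [0,0,0.002,0,0,0],
    [0,0,0.003,0,0,0],
    [0,0,0.003,0,0,0],
  ],
)

```text
t: 16.45
tool_pos: [0.6154, -0.2562, 0.1379]
orientation: [-2.92, -1.159, 0.0]
force: [0.3, 0.6, -5.5]
opening: 0.0084
gripper_force: 55.1
```

Emit:
carry_out(
  rows=[
    [0,0,0.001,0,0,0],
    [0,0,0.002,0,0,0],
    [0,0,0.002,0,0,0],
  ],
)

```text
t: 16.82
tool_pos: [0.6154, -0.2562, 0.1359]
orientation: [-2.92, -1.159, 0.0]
force: [1.2, 0.6, -3.2]
opening: 0.0083
gripper_force: 55.1
```

Emit:
carry_out(
  rows=[
    [0,0,0.001,0,0,0],
    [0,0,0.002,0,0,0],
    [0,0,0.002,0,0,0],
  ],
)

```text
t: 17.2
tool_pos: [0.6154, -0.2562, 0.1339]
orientation: [-2.92, -1.16, 0.0]
force: [-0.8, -0.9, -5.0]
opening: 0.0089
gripper_force: 55.1
```

Emit:
carry_out(
  rows=[
    [0,0,0.001,0,0,0],
    [0,0,0.001,0,0,0],
    [0,0,0.001,0,0,0],
  ],
)

```text
t: 17.58
tool_pos: [0.6155, -0.2562, 0.1331]
orientation: [2.92, 1.16, 0.0]
force: [0.4, 0.0, -3.9]
opening: 0.0085
gripper_force: 55.1
```

Emit:
carry_out(
  rows=[
    [0,0,0.001,0,0,0],
    [0,0,0.001,0,0,0],
    [0,0,0.001,0,0,0],
  ],
)

```text
t: 17.95
tool_pos: [0.6155, -0.2563, 0.132]
orientation: [2.92, 1.159, -0.0]
force: [-0.1, -0.9, -3.5]
opening: 0.0088
gripper_force: 55.1
```

Emit:
carry_out(
  rows=[
    [0,0,0.001,0,0,0],
    [0,0,0.001,0,0,0],
    [0,0,0.001,0,0,0],
  ],
)

```text
t: 18.32
tool_pos: [0.6156, -0.2562, 0.1311]
orientation: [2.92, 1.16, 0.0]
force: [0.5, -0.2, -3.1]
opening: 0.0084
gripper_force: 55.1
```

Run:
```python
from h import *
s=robot.read_state(); print(s["force"],s["wrist_torque"])
ims={c:robot.read_camera(c) for c in CM}
print([(r[0].round(1).tolist(),int(r[1])) for r in reds("scene",ims["scene"])])
for z in(.068,.064):
    R=Ro.from_euler("Z",np.radians(-136.8)).as_matrix(); print(z,[hc("scene",E@R.T+[.5693,-.2089,z]) for E in ears])
```

```text
[ 0.45652836 -0.24686974 -3.10337113] [-0.18468248 -0.17961721 -0.05930785]
[([113.9, 5.1], 205), ([370.6, 1.8], 254), ([434.3, 158.3], 186), ([222.6, 195.0], 126), ([444.8, 201.5], 92), ([185.6, 225.1], 70), ([186.5, 240.7], 135), ([25.5, 337.2], 368)]
0.068 [array([181.97501023, 222.33133258]), array([222.3548602 , 194.55049097])]
0.064 [array([182.26339758, 223.4540364 ]), array([222.51983526, 195.67075949])]
```

Emit:
carry_out(
  rows=[
    [0,0,0.001,0,0,0],
    [0,0,0.001,0,0,0],
    [0,0,0.001,0,0,0],
  ],
)

```text
t: 18.8
tool_pos: [0.6157, -0.2564, 0.1303]
orientation: [2.919, 1.159, 0.001]
force: [0.6, -1.3, -1.5]
opening: 0.0083
gripper_force: 55.0
```

Emit:
carry_out(
  rows=[
    [0,0,0.001,0,0,0],
    [0,0,0.001,0,0,0],
    [0,0,0.001,0,0,0],
  ],
)

```text
t: 19.18
tool_pos: [0.6158, -0.2564, 0.1294]
orientation: [2.919, 1.159, 0.001]
force: [2.3, -1.9, -0.5]
opening: 0.0079
gripper_force: 55.0
```

Run:
```python
from h import *
s=robot.read_state(); print(s["force"],s["wrist_torque"])
ims={"scene":robot.read_camera("scene")}
print([(r[0].round(1).tolist(),int(r[1])) for r in reds("scene",ims["scene"])][3:7])
```

```text
[ 2.31513918 -1.8746846  -0.51429067] [-0.33972004 -0.33783343 -0.0273989 ]
[([222.6, 195.0], 125), ([444.8, 201.5], 92), ([185.6, 225.6], 68), ([186.6, 240.7], 136)]
```

The tote is now resting on the grey one, with almost no vertical load on the wrist. I'll release it.

Emit:
carry_out(
  rows=[
    [0,0,0,0,0,0],
    [0,0,0,0,0,0],
    [0,0,0,0,0,0],
    [0,0,0,0,0,0],
  ],
  jaw=190,
  force=10,
)

```text
t: 19.73
tool_pos: [0.6154, -0.2561, 0.1289]
orientation: [-2.919, -1.16, 0.0]
force: [0.1, -0.1, -0.0]
opening: 0.0238
gripper_force: 0.0
```

Emit:
carry_out(
  rows=[
    [0,0,-0.03,0,0,0],
    [0,0,-0.07,0,0,0],
    [0,0,-0.1,0,0,0],
    [0.1,-0.15,-0.1,0,0,0],
    [0.1,-0.15,-0.1,0,0,0],
    [0.1,-0.15,-0.1,0,0,0],
    [0.1,-0.15,-0.1,0,0,0],
  ],
)

```text
t: 20.6
tool_pos: [0.5851, -0.0748, 0.2296]
orientation: [-2.917, -1.166, -0.001]
force: [0.7, -1.1, 0.4]
opening: 0.0238
gripper_force: 0.0
```

Run:
```python
from h import *
ims={c:robot.read_camera(c) for c in CM}
for c in CM:print([(r[0].round(1).tolist(),int(r[1])) for r in reds(c,ims[c])])
for z in (.068,.064):
    x,r,n=earfit([.5693,-.2089,np.radians(-136.8),z],ims,False,7); print(z,x,r.round(1),n)
x,r,n=earfit([.5693,-.2089,np.radians(-136.8),.066],ims,True,7); print(x,r.round(1),n)
x,r,n=earfit([.5693,-.2089,.7545],ims,False,6); print('grey',x,r.round(1),n)
go(.5693,-.2089,.24,43.2)
```

```text
[([113.9, 5.1], 206), ([370.6, 1.8], 254), ([434.3, 158.3], 186), ([222.0, 194.7], 118), ([444.8, 201.5], 92), ([182.0, 223.5], 129), ([186.6, 240.8], 139), ([25.5, 337.2], 368)]
[([463.3, 113.3], 191), ([365.3, 174.2], 81), ([133.9, 187.8], 66), ([336.1, 211.4], 52)]
0.068 [ 0.56995821 -0.20993669 -2.38878811] [-0.5 -0.9 -0.   0.  -0.6 -0.6] 3
0.064 [ 0.56798163 -0.21062127 -2.37668257] [-0.2 -0.2 -0.3  0.5 -0.7  0.3] 3
[ 5.68419059e-01 -2.10643062e-01 -2.37717525e+00  6.50064967e-02
  4.84418426e-07] [-0.3 -0.4 -0.4  0.4 -0.7  0. ] 3
grey [ 0.56999458 -0.20896332  0.75526732] [0. 0.] 1
t 20.7 pos [ 0.5855 -0.0783  0.2293] q6 34.0 F [ 0.5 -0.8 -0. ] grip 0.0 open 0.0239
shift [-0.1015  0.0838 -0.0106] turn [  0.    0.  -89.8]
```

Run:
```python
from h import *
i0={c:cv2.imread(f"pics/{c}0.png")[:,:,::-1].copy() for c in CM}
for x0 in([.5577,.169,.79,0],[.5693,-.2089,.7545,0]):
    x,r,n=earfit(x0,i0,True,7); print(x,r.round(1),n)
```

```text
[0.55641291 0.17029929 0.79120782 0.00089603 0.02123032] [-0.3  0.   0.  -0.  -0.1 -0.2 -0.2  0.2] 4
[ 0.569661   -0.20845936  0.75142919  0.00216025  0.00281062] [-0.2  0.1  0.  -0.1 -0.  -0.1 -0.2  0.1] 4
```

Emit:
carry_out(
  rows=[
    [0.1,-0.15,-0.03,0,0,0],
    [0.1,-0.15,-0.03,0,0,0],
    [0.1,-0.15,-0.03,0,0,0],
    [0.1,-0.15,-0.03,0,0,0],
    [0.1,-0.15,-0.03,0,0,0],
  ],
  jaw=0,
)

```text
t: 21.32
tool_pos: [0.5557, 0.0978, 0.2588]
orientation: [2.92, 1.158, -0.001]
force: [1.0, -0.9, 0.2]
opening: 0.069
gripper_force: 0.0
```

Run:
```python
from h import *
ims={c:robot.read_camera(c) for c in CM}
for c in CM: cv2.imwrite(f"pics/{c}1.png",ims[c][:,:,::-1])
for c in CM:print([(r[0].round(1).tolist(),int(r[1])) for r in reds(c,ims[c])])
x,r,n=earfit([.5693,-.2089,np.radians(-136.8),.066],ims,True,7); print(x,r.round(1),n)
x,r,n=earfit([.5693,-.2089,.7545],ims,False,6); print('grey',x,r.round(1),n)
go(.5693,-.2089,.24,43.2)
o=[ims['top'][130:270,280:420],ims['scene'][140:280,130:270]]
cv2.imwrite('pics/p2.png',cv2.resize(np.hstack(o),None,fx=2.8,fy=2.8,interpolation=cv2.INTER_CUBIC)[:,:,::-1])
```

```text
[([113.9, 5.0], 204), ([389.8, 1.5], 86), ([434.4, 158.3], 186), ([222.1, 194.8], 121), ([444.9, 201.5], 91), ([182.0, 223.5], 129), ([186.5, 240.7], 136), ([25.5, 337.2], 368)]
[([463.4, 113.2], 193), ([365.3, 174.1], 80), ([134.0, 187.8], 67), ([331.2, 207.7], 164)]
[ 5.66676443e-01 -2.09856745e-01 -2.37714835e+00  6.33605922e-02
  4.46404580e-04] [ 0.2 -0.5 -0.1  0.3 -1.   0.8  1.5 -1.1] 4
grey [ 0.57342965 -0.21027137  0.74277706] [-0.7  1.  -1.   1.1] 2
t 21.43 pos [0.5555 0.0973 0.2584] q6 51.6 F [-0.6 -0.8 -0.6] grip 0.0 open 0.0773
shift [-0.1995  0.2327  0.0186] turn [ -0.1   0.  -90. ]
```

View pics/p2.png

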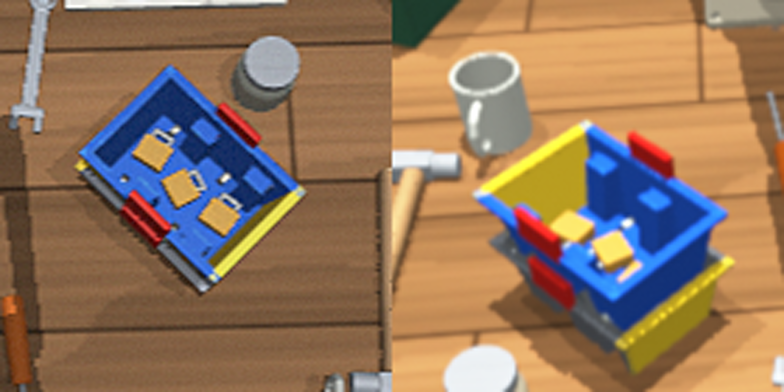

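The blue tote sits on the grey one, with the ears aligned at (538,235) and (550,283), the yellow ends apart, and white lugs visible at the notches at (125,178), (175,130) and (225,178). Both the lift height and the fit suggest about 64 mm, which would be home. I'll check this and settle it with gentle pushes from inside, using the open fingers against the end walls.

Emit:
carry_out(
  rows=[
    [-0.05,0.06,0.018,0,0,-10],
    [-0.1,0.11,0.018,0,0,-20],
    [-0.15,0.17,0.018,0,0,-30],
    [-0.2,0.233,0.018,0,0,-40],
    [-0.2,0.233,0.018,0,0,-50],
    [-0.2,0.233,0.018,0,0,-60],
    [-0.2,0.233,0.018,0,0,-70],
    [-0.2,0.233,0.018,0,0,-80],
    [-0.2,0.233,0.018,0,0,-89.8],
    [-0.2,0.233,0.018,0,0,-89.8],
    [-0.2,0.233,0.018,0,0,-89.8],
  ],
)

```text
t: 22.8
tool_pos: [0.5691, -0.2085, 0.2407]
orientation: [-1.257, -2.879, 0.0]
force: [-0.7, -0.2, 0.1]
opening: 0.093
gripper_force: 0.0
```

Run:
```python
from h import *
go(.5693,-.2089,.093,43.2)
```

```text
t 22.8 pos [ 0.5691 -0.2085  0.2407] q6 -67.8 F [-0.7 -0.2  0.1] grip 0.0 open 0.093
shift [-5.000e-04 -1.000e-04  1.477e-01] turn [-0.  -0.  -0.4]
```

Emit:
carry_out(
  rows=[
    [0,0,0.05,0,0,-0.3],
    [0,0,0.09,0,0,-0.3],
    [0,0,0.12,0,0,-0.3],
    [0,0,0.135,0,0,-0.3],
    [0,0,0.145,0,0,-0.3],
    [0,0,0.145,0,0,-0.3],
  ],
)

```text
t: 23.55
tool_pos: [0.5697, -0.2076, 0.0962]
orientation: [1.243, 2.885, -0.0]
force: [-0.9, -0.0, -0.6]
opening: 0.0931
gripper_force: 0.0
```

Emit:
carry_out(
  rows=[
    [0,0.004,0,0,0,0],
    [0,0.008,0,0,0,0],
    [0,0.012,0,0,0,0],
    [0,0.012,0,0,0,0],
  ],
)

```text
t: 24.05
tool_pos: [0.5787, -0.1989, 0.0963]
orientation: [1.241, 2.886, 0.0]
force: [0.1, -0.3, -0.6]
opening: 0.093
gripper_force: 0.0
```

Emit:
carry_out(
  rows=[
    [0,0.0015,0,0,0,0],
    [0,0.003,0,0,0,0],
    [0,0.004,0,0,0,0],
    [0,0.004,0,0,0,0],
  ],
)

```text
t: 24.55
tool_pos: [0.5812, -0.1964, 0.096]
orientation: [-1.242, -2.886, 0.0]
force: [-0.0, -0.3, 0.1]
opening: 0.0929
gripper_force: 0.0
```

Emit:
carry_out(
  rows=[
    [0,0.001,0,0,0,0],
    [0,0.002,0,0,0,0],
    [0,0.002,0,0,0,0],
  ],
)

```text
t: 24.92
tool_pos: [0.5827, -0.1951, 0.096]
orientation: [1.242, 2.886, -0.0]
force: [-1.5, -0.0, -0.9]
opening: 0.0931
gripper_force: 0.0
```

Emit:
carry_out(
  rows=[
    [0,0.001,0,0,0,0],
    [0,0.002,0,0,0,0],
    [0,0.002,0,0,0,0],
  ],
)

```text
t: 25.3
tool_pos: [0.5841, -0.1937, 0.096]
orientation: [-1.242, -2.886, -0.0]
force: [0.5, -0.2, -1.0]
opening: 0.093
gripper_force: 0.0
```

Emit:
carry_out(
  rows=[
    [0,0.001,0,0,0,0],
    [0,0.002,0,0,0,0],
    [0,0.002,0,0,0,0],
  ],
)

```text
t: 25.68
tool_pos: [0.5856, -0.1923, 0.096]
orientation: [1.242, 2.886, 0.0]
force: [-0.6, -0.8, 0.2]
opening: 0.0929
gripper_force: 0.0
```

Emit:
carry_out(
  rows=[
    [0,0.001,0,0,0,0],
    [0,0.001,0,0,0,0],
  ],
)

```text
t: 25.92
tool_pos: [0.5863, -0.1916, 0.096]
orientation: [-1.242, -2.886, -0.0]
force: [0.0, -0.2, -0.9]
opening: 0.093
gripper_force: 0.0
```

Emit:
carry_out(
  rows=[
    [0,0.001,0,0,0,0],
    [0,0.001,0,0,0,0],
  ],
)

```text
t: 26.18
tool_pos: [0.5868, -0.1912, 0.096]
orientation: [-1.242, -2.885, 0.001]
force: [-1.1, -1.5, -0.4]
opening: 0.0927
gripper_force: 0.7
```

Emit:
carry_out(
  rows=[
    [0,0.001,0,0,0,0],
    [0,0.001,0,0,0,0],
  ],
)

```text
t: 26.42
tool_pos: [0.5874, -0.1907, 0.0959]
orientation: [-1.242, -2.885, 0.001]
force: [-2.8, -4.4, 0.2]
opening: 0.093
gripper_force: 2.0
```

Emit:
carry_out(
  rows=[
    [0,0.001,0,0,0,0],
    [0,0.001,0,0,0,0],
  ],
)

```text
t: 26.68
tool_pos: [0.588, -0.1902, 0.0958]
orientation: [-1.243, -2.885, 0.001]
force: [-2.2, -4.3, -1.5]
opening: 0.0926
gripper_force: 2.4
```

Emit:
carry_out(
  rows=[
    [0,0.001,0,0,0,0],
    [0,0.001,0,0,0,0],
  ],
)

```text
t: 26.92
tool_pos: [0.5885, -0.1896, 0.0956]
orientation: [-1.243, -2.884, 0.002]
force: [-3.2, -4.9, -2.3]
opening: 0.0928
gripper_force: 2.7
```

Run:
```python
from h import *
s=robot.read_state(); print(s["force"],s["tool_pos"])
im=robot.read_camera("scene")
print([(r[0].round(1).tolist(),int(r[1])) for r in reds("scene",im)][2:8]); print(robot.read_state()["force"])
```

```text
[-3.20770662 -4.90289981 -2.2503901 ] [ 0.58851937 -0.18958889  0.09555986]
[([434.5, 158.3], 184), ([444.9, 201.5], 91), ([182.8, 223.3], 136), ([186.7, 240.9], 139), ([25.5, 337.2], 368)]
[-3.31252    -4.40514982 -1.33526079]
```

Emit:
carry_out(
  rows=[
    [0,-0.003,0,0,0,0],
    [0,-0.006,0,0,0,0],
    [0,-0.006,0,0,0,0],
  ],
)

```text
t: 27.35
tool_pos: [0.585, -0.1928, 0.0963]
orientation: [1.242, 2.885, 0.001]
force: [0.4, 0.1, 0.1]
opening: 0.093
gripper_force: 0.0
```

Run:
```python
from h import *
s=robot.read_state(); print(s["force"],s["tool_pos"])
for k in range(2):
    ims={c:robot.read_camera(c) for c in CM}
    for c in CM: print([(r[0].round(1).tolist(),int(r[1])) for r in reds(c,ims[c])][1:8])
o=[ims['top'][130:270,280:420],ims['scene'][140:280,130:270]]
cv2.imwrite('pics/p3.png',cv2.resize(np.hstack(o),None,fx=2.8,fy=2.8,interpolation=cv2.INTER_CUBIC)[:,:,::-1])
```

```text
[0.40171163 0.12157851 0.06852458] [ 0.58500005 -0.19280166  0.09626365]
[([370.6, 1.8], 254), ([434.2, 158.3], 185), ([444.8, 201.5], 92), ([182.3, 223.3], 129), ([186.6, 240.8], 136), ([25.5, 337.2], 368)]
[([134.0, 187.7], 67)]
[([370.6, 1.8], 254), ([434.5, 158.4], 188), ([444.9, 201.5], 91), ([182.3, 223.3], 129), ([186.6, 240.8], 136), ([25.5, 337.2], 368)]
[([133.9, 187.8], 68)]
```

View pics/p3.png

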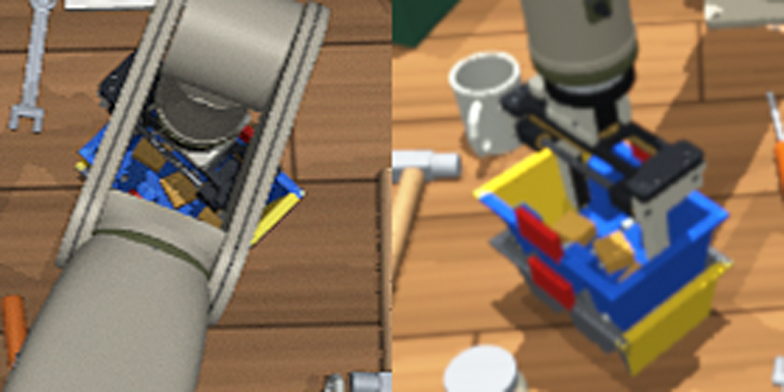

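In the picture the open fingers are inside the tote. After the push the ear sprang back from 182.8 to 182.3 px, so the tote was held and did not slide, and the grey ear stayed at (186.6,240.8). Now the opposite push, lightly.

Emit:
carry_out(
  rows=[
    [0,-0.012,0,0,0,0],
    [0,-0.024,0,0,0,0],
    [0,-0.034,0,0,0,0],
    [0,-0.04,0,0,0,0],
    [0,-0.041,0,0,0,0],
    [0,-0.042,0,0,0,0],
    [0,-0.042,0,0,0,0],
  ],
)

```text
t: 28.42
tool_pos: [0.5544, -0.2218, 0.096]
orientation: [1.242, 2.886, 0.0]
force: [0.4, 0.8, -0.0]
opening: 0.093
gripper_force: 0.0
```

Emit:
carry_out(
  rows=[
    [0,-0.001,0,0,0,0],
    [0,-0.002,0,0,0,0],
    [0,-0.002,0,0,0,0],
  ],
)

```text
t: 28.8
tool_pos: [0.5528, -0.2233, 0.096]
orientation: [-1.242, -2.886, 0.0]
force: [0.7, 0.7, 0.9]
opening: 0.0929
gripper_force: 0.0
```

Emit:
carry_out(
  rows=[
    [0,-0.001,0,0,0,0],
    [0,-0.001,0,0,0,0],
  ],
)

```text
t: 29.05
tool_pos: [0.552, -0.224, 0.096]
orientation: [-1.242, -2.885, 0.0]
force: [-0.4, -0.3, -0.3]
opening: 0.0932
gripper_force: 0.0
```

Emit:
carry_out(
  rows=[
    [0,-0.001,0,0,0,0],
    [0,-0.002,0,0,0,0],
    [0,-0.002,0,0,0,0],
  ],
)

```text
t: 29.42
tool_pos: [0.5506, -0.2254, 0.096]
orientation: [1.242, 2.886, -0.0]
force: [-0.2, 0.1, 0.4]
opening: 0.0928
gripper_force: 0.0
```

Emit:
carry_out(
  rows=[
    [0,-0.001,0,0,0,0],
    [0,-0.001,0,0,0,0],
  ],
)

```text
t: 29.68
tool_pos: [0.5499, -0.2261, 0.096]
orientation: [-1.242, -2.886, 0.0]
force: [-0.9, -0.6, 0.2]
opening: 0.0928
gripper_force: 0.0
```

Emit:
carry_out(
  rows=[
    [0,-0.001,0,0,0,0],
    [0,-0.001,0,0,0,0],
  ],
)

```text
t: 29.92
tool_pos: [0.5494, -0.2266, 0.0961]
orientation: [1.242, 2.885, 0.001]
force: [0.9, 1.3, -1.0]
opening: 0.0932
gripper_force: 0.7
```

Emit:
carry_out(
  rows=[
    [0,-0.001,0,0,0,0],
    [0,-0.001,0,0,0,0],
  ],
)

```text
t: 30.18
tool_pos: [0.5485, -0.2274, 0.096]
orientation: [-1.242, -2.886, -0.0]
force: [0.4, 1.6, -0.7]
opening: 0.0929
gripper_force: 0.8
```

Emit:
carry_out(
  rows=[
    [0,-0.001,0,0,0,0],
    [0,-0.001,0,0,0,0],
  ],
)

```text
t: 30.42
tool_pos: [0.5477, -0.2282, 0.096]
orientation: [-1.242, -2.885, 0.0]
force: [0.6, 1.8, -0.9]
opening: 0.093
gripper_force: 0.7
```

Run:
```python
from h import *
im=robot.read_camera("scene")
print([(r[0].round(1).tolist(),int(r[1])) for r in reds("scene",im)][2:8]); s=robot.read_state();print(s["force"],s["tool_pos"])
```

```text
[([434.4, 158.3], 184), ([227.1, 197.7], 40), ([444.9, 201.5], 91), ([181.6, 222.8], 134), ([186.6, 240.8], 139), ([25.5, 337.2], 368)]
[ 0.85275481  0.35778585 -0.59551191] [ 0.547705   -0.22815788  0.09603128]
```

It slides in this direction at about 2 N, so it isn't locked yet. I'll keep easing it.

Emit:
carry_out(
  rows=[
    [0,-0.001,0,0,0,0],
    [0,-0.001,0,0,0,0],
  ],
)

```text
t: 30.72
tool_pos: [0.5471, -0.2286, 0.096]
orientation: [-1.242, -2.886, -0.001]
force: [2.0, 1.7, -1.0]
opening: 0.0927
gripper_force: 1.5
```

Emit:
carry_out(
  rows=[
    [0,-0.001,0,0,0,0],
    [0,-0.001,0,0,0,0],
  ],
)

```text
t: 30.98
tool_pos: [0.5468, -0.2288, 0.0959]
orientation: [1.242, 2.885, 0.002]
force: [5.1, 3.7, -2.8]
opening: 0.0927
gripper_force: 2.8
```

Emit:
carry_out(
  rows=[
    [0,-0.001,0,0,0,0],
    [0,-0.001,0,0,0,0],
  ],
)

```text
t: 31.22
tool_pos: [0.5462, -0.2292, 0.0958]
orientation: [1.241, 2.885, 0.003]
force: [5.7, 4.6, -3.7]
opening: 0.0927
gripper_force: 3.4
```

Run:
```python
from h import *
im=robot.read_camera("scene")
print([(r[0].round(1).tolist(),int(r[1])) for r in reds("scene",im)][2:8]); s=robot.read_state();print(s["force"],s["tool_pos"])
```

```text
[([434.0, 158.2], 183), ([226.8, 197.6], 42), ([444.9, 201.5], 91), ([181.0, 222.2], 129), ([186.6, 240.8], 139), ([25.5, 337.2], 367)]
[ 5.84560329  4.93812783 -4.40006851] [ 0.54621735 -0.22917283  0.09575956]
```

Emit:
carry_out(
  rows=[
    [0,0.004,0,0,0,0],
    [0,0.012,0,0,0,0],
    [0,0.024,0,0,0,0],
    [0,0.031,0,0,0,0],
    [0,0.031,-0.03,0,0,0],
    [0,0.031,-0.07,0,0,0],
    [0,0.031,-0.12,0,0,0],
    [0,0.031,-0.15,0,0,0],
    [0,0.031,-0.15,0,0,0],
  ],
  jaw=0,
)

```text
t: 32.4
tool_pos: [0.57, -0.2094, 0.2497]
orientation: [1.239, 2.88, -0.001]
force: [-0.0, -0.3, -0.0]
opening: 0.0928
gripper_force: 0.0
```

Run:
```python
from h import *
print([(r[0].round(1).tolist(),int(r[1])) for r in reds("scene",robot.read_camera("scene"))][2:8])
s=robot.read_state();print(s["force"],s["tool_pos"])
R=Ro.from_euler("Z",np.radians(-136.8)).as_matrix()
for z in(.068,.064):
    p=np.array([.5697,-.2088,z])-.0022*np.array([.729,.685,0]); print(z,[hc("scene",E@R.T+p) for E in ears])
# ear-top targets for a tap (tool y along tote x)
u=np.array([.685,-.729]);c=np.array([.5693,-.2089])-.002*np.array([.729,.685])
for sg in(1,-1): go(*(c+sg*.0675*u),.21,43.2)
```

```text
[([434.4, 158.3], 186), ([222.2, 194.3], 123), ([444.9, 201.5], 91), ([181.5, 222.7], 134), ([186.6, 240.7], 137), ([25.5, 337.2], 368)]
[-0.19669845  0.70435761 -0.82677328] [ 0.56894339 -0.2089474   0.24706553]
0.068 [array([181.43823658, 222.02393052]), array([221.8247253 , 194.28338044])]
0.064 [array([181.72789357, 223.14663364]), array([221.99095686, 195.40353693])]
t 32.45 pos [ 0.5689 -0.2089  0.2471] q6 -68.4 F [-0.2  0.7 -0.8] grip 0.0 open 0.0931
shift [-0.0676 -0.002   0.0372] turn [0.  0.1 0.2]
t 32.45 pos [ 0.5689 -0.2089  0.2471] q6 -68.4 F [-0.2  0.7 -0.8] grip 0.0 open 0.0931
shift [ 0.0674 -0.0015  0.0369] turn [0.  0.1 0.2]
```

Emit:
carry_out(
  rows=[
    [0.03,-0.0015,0,0,0,0],
    [0.067,-0.0015,0,0,0,0],
    [0.067,-0.0015,0.03,0,0,0],
    [0.067,-0.0015,0.06,0,0,0],
    [0.067,-0.0015,0.075,0,0,0],
    [0.067,-0.0015,0.085,0,0,0],
    [0.067,-0.0015,0.085,0,0,0],
    [0.067,-0.0015,0.085,0,0,0],
  ],
  jaw=255,
)

```text
t: 33.45
tool_pos: [0.5216, -0.1615, 0.1621]
orientation: [1.242, 2.884, 0.0]
force: [0.3, -0.4, -0.4]
opening: 0.0176
gripper_force: 0.0
```

Emit:
carry_out(
  rows=[
    [0,0,0.001,0,0,0],
    [0,0,0.002,0,0,0],
    [0,0,0.003,0,0,0],
    [0,0,0.003,0,0,0],
  ],
)

```text
t: 33.95
tool_pos: [0.5209, -0.1612, 0.1579]
orientation: [-1.242, -2.885, 0.0]
force: [-0.6, -0.2, 0.1]
opening: 0.0007
gripper_force: 0.0
```

Emit:
carry_out(
  rows=[
    [0,0,0.001,0,0,0],
    [0,0,0.002,0,0,0],
    [0,0,0.002,0,0,0],
  ],
)

```text
t: 34.33
tool_pos: [0.5209, -0.1612, 0.1559]
orientation: [-1.242, -2.885, 0.0]
force: [-0.8, -0.3, 0.3]
opening: 0.0001
gripper_force: 0.0
```

Emit:
carry_out(
  rows=[
    [0,0,0.001,0,0,0],
    [0,0,0.002,0,0,0],
    [0,0,0.002,0,0,0],
  ],
)

```text
t: 34.7
tool_pos: [0.5209, -0.1612, 0.1539]
orientation: [-1.242, -2.885, -0.0]
force: [0.2, 0.2, -0.2]
opening: 0.0003
gripper_force: 0.0
```

Emit:
carry_out(
  rows=[
    [0,0,0.001,0,0,0],
    [0,0,0.001,0,0,0],
  ],
)

```text
t: 34.95
tool_pos: [0.5209, -0.1612, 0.1529]
orientation: [-1.242, -2.885, -0.0]
force: [-0.8, -0.3, 0.2]
opening: 0.0
gripper_force: 0.0
```

Emit:
carry_out(
  rows=[
    [0,0,0.001,0,0,0],
    [0,0,0.001,0,0,0],
  ],
)

```text
t: 35.2
tool_pos: [0.5209, -0.1612, 0.1519]
orientation: [-1.242, -2.885, -0.0]
force: [-0.0, -0.5, -0.0]
opening: 0.0006
gripper_force: 0.0
```

Emit:
carry_out(
  rows=[
    [0,0,0.001,0,0,0],
    [0,0,0.001,0,0,0],
  ],
)

```text
t: 35.45
tool_pos: [0.5209, -0.1612, 0.1509]
orientation: [-1.242, -2.885, -0.0]
force: [0.2, -0.5, 1.0]
opening: 0.0004
gripper_force: 0.0
```

Emit:
carry_out(
  rows=[
    [0,0,0.001,0,0,0],
    [0,0,0.001,0,0,0],
  ],
)

```text
t: 35.7
tool_pos: [0.5209, -0.1612, 0.1499]
orientation: [-1.242, -2.885, -0.0]
force: [1.0, 0.5, -0.7]
opening: 0.0004
gripper_force: 0.0
```

Emit:
carry_out(
  rows=[
    [0,0,0.001,0,0,0],
    [0,0,0.001,0,0,0],
  ],
)

```text
t: 35.95
tool_pos: [0.5209, -0.1612, 0.1489]
orientation: [-1.242, -2.885, 0.0]
force: [-0.9, 0.1, -1.1]
opening: 0.0004
gripper_force: 0.0
```

Emit:
carry_out(
  rows=[
    [0,0,0.001,0,0,0],
    [0,0,0.001,0,0,0],
  ],
)

```text
t: 36.2
tool_pos: [0.5209, -0.1612, 0.1479]
orientation: [-1.242, -2.885, 0.0]
force: [0.1, 0.5, -0.3]
opening: 0.0005
gripper_force: 0.0
```

Emit:
carry_out(
  rows=[
    [0,0,0.001,0,0,0],
    [0,0,0.001,0,0,0],
  ],
)

```text
t: 36.45
tool_pos: [0.5209, -0.1612, 0.1469]
orientation: [-1.242, -2.886, -0.0]
force: [-0.1, 0.1, 0.4]
opening: 0.0006
gripper_force: 0.0
```

Emit:
carry_out(
  rows=[
    [0,0,0.001,0,0,0],
    [0,0,0.001,0,0,0],
  ],
)

```text
t: 36.7
tool_pos: [0.5209, -0.1612, 0.1459]
orientation: [-1.242, -2.885, 0.0]
force: [-0.3, 0.3, -0.9]
opening: 0.0004
gripper_force: 0.0
```

Emit:
carry_out(
  rows=[
    [0,0,0.001,0,0,0],
    [0,0,0.002,0,0,0],
  ],
)

```text
t: 36.95
tool_pos: [0.521, -0.1612, 0.144]
orientation: [1.242, 2.886, 0.0]
force: [0.1, -0.3, 0.4]
opening: 0.0002
gripper_force: 0.0
```

Emit:
carry_out(
  rows=[
    [0,0,0.001,0,0,0],
    [0,0,0.001,0,0,0],
  ],
)

```text
t: 37.2
tool_pos: [0.5209, -0.1612, 0.1429]
orientation: [-1.242, -2.885, 0.0]
force: [-1.0, 0.0, -0.5]
opening: 0.0003
gripper_force: 0.0
```

Run:
```python
from h import *
im=robot.read_camera("scene"); s=robot.read_state(); print(s["force"],s["tool_pos"])
print([(r[0].round(1).tolist(),int(r[1])) for r in reds("scene",im)][2:8])
q=((proj("scene",s["tool_pos"][None])[0]-[160,140])*6).astype(int)
o=cv2.resize(im[140:240,160:260],None,fx=6,fy=6,interpolation=cv2.INTER_CUBIC)[:,:,::-1].copy(); cv2.circle(o,tuple(map(int,q)),3,(0,255,0),-1); cv2.imwrite("pics/p4.png",o)
```

```text
[-0.18252349  0.04207158 -0.50892645] [ 0.52090173 -0.16121536  0.14296431]
[([434.5, 158.3], 184), ([223.4, 196.0], 91), ([444.8, 201.5], 92), ([181.4, 222.4], 133), ([186.6, 240.8], 139), ([25.5, 337.1], 367)]
```

View pics/p4.png

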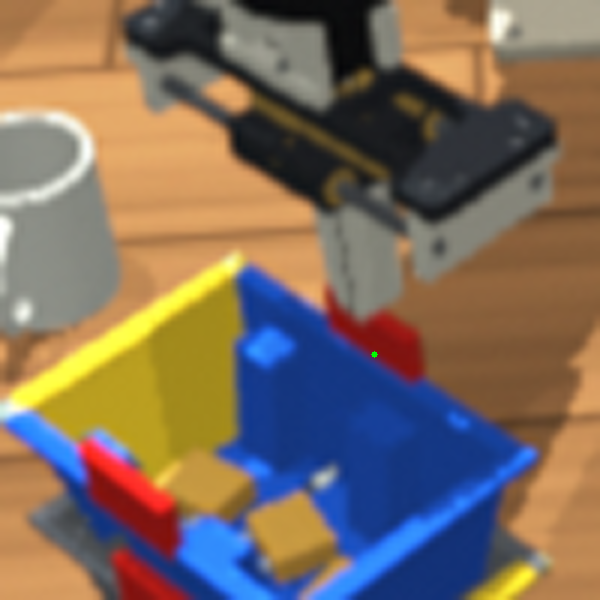

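The picture shows the shut fingertip at about (365,315), right at the top of the far ear (350–420, 300–380), and a white lug in a notch at (325,475). I'll continue the light tap.

Emit:
carry_out(
  rows=[
    [0,0,0.001,0,0,0],
    [0,0,0.001,0,0,0],
  ],
)

```text
t: 37.5
tool_pos: [0.5209, -0.1612, 0.142]
orientation: [-1.242, -2.885, 0.0]
force: [-0.9, 0.0, -0.4]
opening: 0.0002
gripper_force: 0.0
```

Emit:
carry_out(
  rows=[
    [0,0,0.001,0,0,0],
    [0,0,0.001,0,0,0],
  ],
)

```text
t: 37.75
tool_pos: [0.521, -0.1612, 0.141]
orientation: [1.242, 2.886, 0.0]
force: [0.0, 0.6, 0.1]
opening: 0.0003
gripper_force: 0.0
```

Run:
```python
from h import *
print(robot.read_state()["force"])
i1={c:cv2.imread(f"pics/{c}1.png")[:,:,::-1].copy() for c in CM}
R=Ro.from_euler("Z",np.radians(-136.8)).as_matrix()
p=np.array([.5693,-.2089,.064])-.0007*np.array([.729,.685,0])
for c in CM:
    hsv=cv2.cvtColor(i1[c],cv2.COLOR_RGB2HSV)
    for x in(-.054,.023):
        for y in(.05,-.05):
            u=proj(c,(R@[x,y*.94,.003]+p)[None])[0]; a,b=u.round().astype(int)
            w=hsv[b-4:b+5,a-4:a+5]; m=(w[:,:,1]<70)&(w[:,:,2]>130); yy,xx=np.nonzero(m)
            print(c,x,y,u.round(1),m.sum(),(xx.mean()+a-4,yy.mean()+b-4) if m.sum() else None)
```

```text
[0.00786881 0.62369983 0.13303055]
scene -0.054 0.05 [207.6 252.9] 2 (np.float64(206.0), np.float64(252.5))
scene -0.054 -0.05 [233.8 232.7] 0 None
scene 0.023 0.05 [188.6 238.3] 0 None
scene 0.023 -0.05 [214.8 219.4] 10 (np.float64(213.3), np.float64(219.4))
top -0.054 0.05 [342.5 175.2] 13 (np.float64(340.6923076923077), np.float64(177.07692307692307))
top -0.054 -0.05 [321.5 195.6] 3 (np.float64(321.6666666666667), np.float64(195.66666666666666))
top 0.023 0.05 [360.3 192.2] 7 (np.float64(360.0), np.float64(193.0))
top 0.023 -0.05 [339.3 212.9] 1 (np.float64(341.0), np.float64(211.0))
```

Emit:
carry_out(
  rows=[
    [0,0,0.001,0,0,0],
    [0,0,0.001,0,0,0],
  ],
)

```text
t: 38.0
tool_pos: [0.5211, -0.1613, 0.1409]
orientation: [1.242, 2.885, -0.0]
force: [-2.6, 1.8, 6.4]
opening: 0.0007
gripper_force: 3.0
```

Emit:
carry_out(
  rows=[
    [0,0,0.001,0,0,0],
    [0,0,0.001,0,0,0],
  ],
)

```text
t: 38.25
tool_pos: [0.5212, -0.1613, 0.1408]
orientation: [1.242, 2.885, 0.0]
force: [-5.9, 2.0, 11.9]
opening: 0.0002
gripper_force: 5.9
```

Emit:
carry_out(
  rows=[
    [0,0,0.001,0,0,0],
    [0,0,0.001,0,0,0],
  ],
)

```text
t: 38.5
tool_pos: [0.5213, -0.1613, 0.1407]
orientation: [1.241, 2.884, 0.0]
force: [-8.3, 2.9, 17.5]
opening: 0.0004
gripper_force: 8.8
```

R contact is at 0.1409 and firm. I'll back off and tap the L ear for comparison.

Emit:
carry_out(
  rows=[
    [0,0,-0.004,0,0,0],
    [0,0,-0.025,0,0,0],
    [-0.05,0,-0.025,0,0,0],
    [-0.1,0,-0.025,0,0,0],
    [-0.135,0,-0.025,0,0,0],
    [-0.135,0,-0.025,0,0,0],
    [-0.135,0,-0.015,0,0,0],
    [-0.135,0,-0.01,0,0,0],
    [-0.135,0,-0.008,0,0,0],
    [-0.135,0,-0.008,0,0,0],
  ],
)

```text
t: 39.75
tool_pos: [0.6136, -0.2588, 0.1462]
orientation: [1.242, 2.886, 0.0]
force: [0.5, -0.2, 0.4]
opening: 0.0004
gripper_force: 0.0
```

Emit:
carry_out(
  rows=[
    [0,0,0.001,0,0,0],
    [0,0,0.001,0,0,0],
  ],
)

```text
t: 40.0
tool_pos: [0.6138, -0.2593, 0.1453]
orientation: [1.242, 2.885, -0.0]
force: [0.2, 0.5, -0.7]
opening: 0.0006
gripper_force: 0.0
```

Emit:
carry_out(
  rows=[
    [0,0,0.001,0,0,0],
    [0,0,0.002,0,0,0],
    [0,0,0.002,0,0,0],
  ],
)

```text
t: 40.38
tool_pos: [0.6136, -0.2593, 0.1428]
orientation: [-1.242, -2.885, -0.0]
force: [0.2, 0.6, -0.2]
opening: 0.0001
gripper_force: 0.0
```

Emit:
carry_out(
  rows=[
    [0,0,0.001,0,0,0],
    [0,0,0.001,0,0,0],
  ],
)

```text
t: 40.62
tool_pos: [0.6137, -0.2592, 0.1419]
orientation: [-1.242, -2.885, -0.0]
force: [0.5, -0.4, -0.6]
opening: 0.0003
gripper_force: 0.0
```

Emit:
carry_out(
  rows=[
    [0,0,0.001,0,0,0],
    [0,0,0.001,0,0,0],
  ],
)

```text
t: 40.88
tool_pos: [0.6138, -0.2593, 0.141]
orientation: [1.242, 2.886, 0.0]
force: [-0.2, -0.5, -0.9]
opening: 0.0007
gripper_force: 0.0
```

Emit:
carry_out(
  rows=[
    [0,0,0.0005,0,0,0],
    [0,0,0.0005,0,0,0],
  ],
)

```text
t: 41.12
tool_pos: [0.6139, -0.2594, 0.1409]
orientation: [1.242, 2.885, -0.0]
force: [-0.2, 0.3, 2.0]
opening: 0.0003
gripper_force: 1.3
```

Both ear tops touch at 0.1409, so it is level side to side. For the absolute height I'll tap the bare bench between the totes to get the tip reference.

Emit:
carry_out(
  rows=[
    [0,0,-0.03,0,0,0],
    [0.03,0.02,-0.06,0,0,0],
    [0.08,0.05,-0.06,0,0,0],
    [0.13,0.08,-0.06,0,0,0],
    [0.18,0.11,-0.06,0,0,0],
    [0.226,0.138,-0.06,0,0,0],
    [0.226,0.138,0,0,0,0],
    [0.226,0.138,0.06,0,0,0],
    [0.226,0.138,0.11,0,0,0],
    [0.226,0.138,0.141,0,0,0],
    [0.226,0.138,0.153,0,0,0],
    [0.226,0.138,0.153,0,0,0],
  ],
)

```text
t: 42.62
tool_pos: [0.5584, -0.0003, -0.0126]
orientation: [-1.242, -2.885, 0.0]
force: [-0.4, 0.0, 1.0]
opening: 0.0006
gripper_force: 0.0
```

Emit:
carry_out(
  rows=[
    [0,0,0.003,0,0,0],
    [0,0,0.006,0,0,0],
    [0,0,0.008,0,0,0],
    [0,0,0.008,0,0,0],
  ],
)

```text
t: 43.12
tool_pos: [0.5586, -0.0003, -0.0204]
orientation: [1.242, 2.886, 0.0]
force: [-1.0, -0.6, 0.2]
opening: 0.0002
gripper_force: 0.0
```

Emit:
carry_out(
  rows=[
    [0,0,0.002,0,0,0],
    [0,0,0.004,0,0,0],
    [0,0,0.005,0,0,0],
    [0,0,0.005,0,0,0],
  ],
)

```text
t: 43.62
tool_pos: [0.5585, -0.0003, -0.0256]
orientation: [-1.242, -2.885, 0.0]
force: [-0.2, 0.4, 0.3]
opening: 0.0006
gripper_force: 0.0
```

Emit:
carry_out(
  rows=[
    [0,0,0.001,0,0,0],
    [0,0,0.001,0,0,0],
  ],
)

```text
t: 43.88
tool_pos: [0.5586, -0.0003, -0.0265]
orientation: [-1.242, -2.886, 0.0]
force: [0.2, 0.3, 0.3]
opening: 0.0003
gripper_force: 0.0
```

Emit:
carry_out(
  rows=[
    [0,0,0.001,0,0,0],
    [0,0,0.001,0,0,0],
  ],
)

```text
t: 44.12
tool_pos: [0.5585, -0.0003, -0.0276]
orientation: [-1.242, -2.885, 0.0]
force: [0.6, 0.8, -0.3]
opening: 0.0008
gripper_force: 0.0
```

Emit:
carry_out(
  rows=[
    [0,0,0.001,0,0,0],
    [0,0,0.001,0,0,0],
  ],
)

```text
t: 44.38
tool_pos: [0.5586, -0.0003, -0.0286]
orientation: [-1.242, -2.885, 0.0]
force: [-0.2, 0.6, -0.1]
opening: 0.0003
gripper_force: 0.0
```

Emit:
carry_out(
  rows=[
    [0,0,0.001,0,0,0],
    [0,0,0.001,0,0,0],
  ],
)

```text
t: 44.62
tool_pos: [0.5587, -0.0003, -0.0293]
orientation: [1.242, 2.885, 0.0]
force: [-1.7, 0.4, 1.6]
opening: 0.0002
gripper_force: 1.1
```

Emit:
carry_out(
  rows=[
    [0,0,0.001,0,0,0],
    [0,0,0.001,0,0,0],
  ],
)

```text
t: 44.88
tool_pos: [0.5588, -0.0003, -0.0293]
orientation: [1.242, 2.886, -0.0]
force: [-6.4, 0.7, 11.9]
opening: 0.0006
gripper_force: 6.1
```

The bench contact is at -0.0293, so the ear tops stand 170.2 mm above the bench. That is 64 + 106 mm, so the tote is fully home. I'll retreat, check quickly and hand in.

Emit:
carry_out(
  rows=[
    [0,0,-0.02,0,0,0],
    [0,0,-0.08,0,0,0],
    [0,0,-0.14,0,0,0],
    [0,0,-0.2,0,0,0],
    [0,0,-0.25,0,0,0],
    [0,0,-0.25,0,0,0],
    [0,0,-0.25,0,0,0],
  ],
)

```text
t: 45.75
tool_pos: [0.5586, -0.0003, 0.2197]
orientation: [1.242, 2.885, 0.0]
force: [-0.7, -0.2, -0.9]
opening: 0.0007
gripper_force: 0.0
```

Run:
```python
from h import *
ims={c:robot.read_camera(c) for c in CM}
for c in CM:print([(r[0].round(1).tolist(),int(r[1])) for r in reds(c,ims[c])])
s=robot.read_state(); print(s["t"],s["force"]); print(robot.close_job())
```

```text
[([113.9, 5.1], 205), ([370.7, 1.7], 253), ([433.9, 158.2], 185), ([222.0, 194.4], 116), ([444.8, 201.5], 92), ([181.4, 222.5], 128), ([186.6, 240.8], 137), ([25.5, 337.2], 368)]
[([463.3, 113.2], 193), ([365.7, 174.9], 77), ([133.9, 187.8], 68), ([331.3, 208.2], 152)]
45.85 [-0.64993909  0.61139526 -0.77860904]
the job is handed in; nothing more can be done
None
```

The blue tote is stacked half-turned on the grey one and fully home: both ear tops touched at the same height, 170 mm above the bench. It is released, the grey tote hasn't moved, and the job was handed in at about 46 s; the verdict wasn't shown.

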